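# Fill the round wash tray with stub arbors

## Task

The round wash tray goes to the parts washer with seven stub arbors in it, six around one, and two are missing. Find the two arbors on the bench that are the same as the five in the tray (slim spigot on a body of the same width; not the wide-flanged one and not the plain slug) and stand one in each of the two empty places, spigot up and flat on the tray's floor.

Things in the scene. Friction and masses are not known exactly. Their poses are not given: they have to be found in the camera images.
- arbor1_mid (a point): loose aluminium stub arbor, 0.18 to 0.29 kg, upright on the bench: round body 40 wide, 45 tall, topped by a round spigot 18 wide, 50 tall (95 mm in all). Point: its centre, on the axis 47.5 mm above the underside; z up. The spigot spans 2.5 mm below to 47.5 mm above it; grip about 25 mm above it. Not alike: a 64 mm wide flanged arbor and a plain 40 x 95 mm slug nearby.
- arbor2_mid (a point): loose aluminium stub arbor, 0.18 to 0.29 kg, upright on the bench: round body 40 wide, 45 tall, topped by a round spigot 18 wide, 50 tall (95 mm in all). Point: its centre, on the axis 47.5 mm above the underside; z up. The spigot spans 2.5 mm below to 47.5 mm above it; grip about 25 mm above it. Either arbor may go into either place.
- place1 (a point): empty place in the round steel tray (fixed). Point: centre of the place on the tray's floor, 5 mm above the bench; z up, x outward from the tray's centre, y along the rim. Seven places 50 mm apart, one amid six, each with a dark drain hole; five hold such arbors, loose. About 10 mm is free to the next arbor and to the wall. Fingers closing along y clear the neighbours' spigots.
- place2 (a point): empty place in the round steel tray (fixed). Point: centre of the place on the tray's floor, 5 mm above the bench; z up, x outward from the tray's centre, y along the rim. As place1, 120 degrees round from it. Tray: 160 mm wide inside, wall 4 mm thick, rim 40 mm above the bench. Neighbours' spigot tops are 100 mm above the bench.
Mind the look-alikes: they are no part of the job. What is shaped like the part that bears arbor1_mid but yellow is not meant.

How it is judged:
By the outcome, as a careful person would: the job done as asked, in the order asked, and still so for the second after the job is handed in, with the robot touching nothing.
It also fails if it takes over 64 s, if anything falls off the work surface, if the arm or the gripper's body presses on something with over 40 N, if the wrist force passes 120 N, or if a joint passes its speed limit or range.

## Robot

A 7-joint arm with a two-finger parallel gripper is mounted at the origin on the work surface. World frame = base frame: x ahead of the robot, y to its left, z up, the work surface at z = 0. Lengths are in m, angles in rad, forces in N, time in s.
With the tool pointing down it reaches from about 0.4 to 0.85 m from the base axis. Payload 10.4 kg.
Tool frame: the origin (TCP) lies on the centre line of the jaws, within the pads' length; the fingertips stand r.tip_extent ahead of it and the grasp point (between the pads) lies 8 mm behind it (r.tip_extent is the distance from the TCP to the fingertips, in m); z points along the fingers, y is the direction in which the jaws open and shut (so a half turn about z gives the same grasp; the last joint's range is limited). The gripper opens to 87 mm and grips with 3 to 60 N. Pads are 19 mm wide; open, the fingers measure 117 mm over their backs; the gripper's body (75 mm by 190 mm) begins 51 mm behind the grasp point.
Start: joints at [1.298, 0.332, -0.065, 1.46, 0.022, 1.35, -0.088], TCP at [0.155, -0.606, 0.234] pointing down, gripper open.
Joint ranges: [-2.6, 2.6], [-0.5, 2.12], [-1.47, 1.34], [0.16, 2.42], [-1.27, 4.41], [0.06, 2.06], [-2.6, 2.6]. Speed limits (rad/s): [2.22, 2.22, 2.79, 2.79, 3.14, 3.14, 3.14].

## Interface

Orientations are given as a unit quaternion [x, y, z, w].
In Python, from bench import r gives the robot as it stands.
- The arm moves only by the shell command python3 -m jog 'ROWS' [FORCE]. ROWS is JSON, a list of rows, each a list of 7 numbers: the shift along the tool's x, y, z in cm, then the turn, a rotation vector about the tool's x, y, z in rad, then the opening, from -1 (shut) to 1 (fully open). In form: [[tx, ty, tz, wx, wy, wz, jaw], ...]. A call has 1 to 20 rows; each row shifts and turns the commanded pose from where the row before left it, along the tool's axes as they then stand; what a row does not reach is not made up. A row lasts 1/8 s, in which the tool goes at most 62.5 mm and 10.7 degrees, less where a joint would pass 70% of its speed; a pose out of reach is approached as far as the arm can. A call with a gripper value outside its range is refused whole. The fingers move at their own pace and stop on an object; FORCE is the grip in N (left out, the last holds). Time passes only in rows, so rows that do not move let the fingers close. It gives the time, the measured TCP pose, the force and the opening at its end, in the units of the state.
- r.read_state(): the state, without advancing time (a new reading comes with each control period).
- r.camera(name): name is "scene" or "top" or "wrist"; returns a dict with "frame" (420x560x3 uint8, red, green, blue), "fx", "fy", "cx", "cy" (pixels), "camera_from_world" (4x4, takes a point from world to camera coordinates). Camera axes: x right, y down, z forward; pixel columns grow to the right and rows downward; lengths in m; the calibration is good to about 2 mm. A picture is of the moment at which its call begins. There is no depth.
- r.close_job(): hands the job in, once; it reports no verdict.
Trained networks look in a picture, given as the dict that the camera call returned (one of the last four; its "shot" number tells which), for a name from the list of things; names that differ only in an ending like _2 or _b are one class to them, and where a whole thing is asked for, a point or a joint stands for the part that bears it (a point fixed in the world has none). Each returns a list of dicts, best first, with "score" (0 to 1); they miss things now and then, are a little off and sometimes report something else, mostly with a low value. They report only what shows in the picture. A call takes as long as a camera call. They do not tell look-alikes from the thing itself.
- r.search_frame(picture, thing): "rect" ([left, top, right, bottom] in pixels, round what is visible of it).
The state is a dict: "time": time; "joint_positions": joint angles; "joint_vel": joint speeds; "joint_torque": joint torques, N m; "ee_pos": TCP position; "eef_rot": TCP orientation; "ft_force": force on the tool from outside, world axes, zero at the start; "torque": the same for the moment, N m; "width": finger opening in m.
Only numpy, scipy, OpenCV 4.12 (cv2) and the standard library are available. Lean on these libraries where they do the work, as an engineer would, in place of code of your own. Each camera call takes 0.05 s, during which the arm holds its last target.

## Working session

There is one attempt and no reset: what is moved stays moved. The work goes in short steps, Python scripts to look and compute and a shell command to move; the robot and the scene stay as the last step left them, time stands still between calls to the robot, and variables do not carry over. Pictures are saved under pics/ and viewed, and the job is handed in when it is done.

```bash
ls; mkdir -p pics; python3 - <<'E'
from bench import r
import cv2
s=r.read_state(); print({k:s[k] for k in('time','ee_pos','eef_rot','width','ft_force')}, r.tip_extent)
for n in('scene','top','wrist'):
    p=r.camera(n); cv2.imwrite(f'pics/{n}0.png',p['frame'][:,:,::-1])
    print(n,p['fx'],p['cx'],p['cy'],p['camera_from_world'].tolist() if hasattr(p['camera_from_world'],'tolist') else p['camera_from_world'])
    for t in('arbor1_mid','place1'):
        try:
            print(t,[( [round(x) for x in d['rect']],round(d['score'],2)) for d in r.search_frame(p,t)])
        except Exception as e: print(t,e)
E
```

```text
pics
{'time': 0.0, 'ee_pos': array([ 0.15442915, -0.60525085,  0.23275843]), 'eef_rot': array([ 9.92207301e-01,  1.24596180e-01, -1.14863532e-04, -6.71972046e-04]), 'width': 0.08688657431156864, 'ft_force': array([0.21552168, 0.06309843, 0.60491912])} 0.011
scene 387.2273769429965 279.75898049992895 204.49079069420765 [[-0.5304260326710364, 0.847723747327999, 0.003559786656473104, 0.3154667960616314], [0.6232120481685659, 0.3927874253977433, -0.6762579252526016, -0.27657121914075483], [-0.5746781419911545, -0.35648630642086004, -0.7366563285902098, 1.1618684836878546], [0.0, 0.0, 0.0, 1.0]]
arbor1_mid [([163, 159, 181, 204], 0.72), ([144, 186, 169, 224], 0.58)]
place1 [([338, 223, 429, 305], 0.65)]
top 410.06042973969653 274.5309475918109 208.55953900338702 [[-0.008383098044940647, -0.999578022604906, -0.027811875025508942, -0.01470089256871018], [-0.9810674236396905, 0.013603049697469375, -0.19318816555862842, 0.58870619959085], [0.19348497083791485, 0.02566580924486491, -0.9807674710631757, 0.8260385302152267], [0.0, 0.0, 0.0, 1.0]]
arbor1_mid [([379, 168, 402, 189], 0.69), ([386, 199, 409, 222], 0.56)]
place1 [([135, 202, 212, 281], 0.63)]
wrist 323.9148622390177 280.4487823751411 212.05606213068248 [[0.2480581138153127, -0.9687451498445381, 8.260190403422011e-05, -0.6245793045979664], [-0.9273035983579081, -0.23742186323239825, 0.28937673598914837, -0.03670631252471775], [-0.28031269796936825, -0.07185884435434194, -0.957215282914556, 0.39254233736607813], [0.0, 0.0, 0.0, 1.0]]
arbor1_mid []
place1 []
```

View pics/scene0.png

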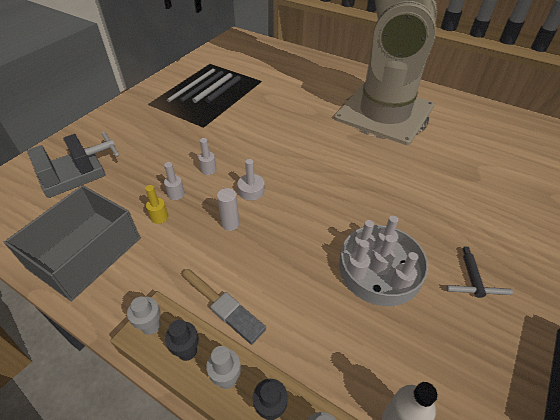

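View pics/top0.png

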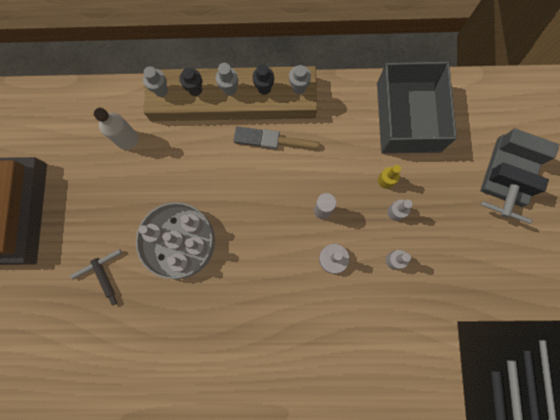

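```bash
python3 - <<'E'
import cv2
a=cv2.imread('pics/top0.png');s=cv2.imread('pics/scene0.png')
cv2.imwrite('pics/top_tray.png',cv2.resize(a[180:300,110:240],None,fx=5,fy=5,interpolation=2))
cv2.imwrite('pics/top_arb.png',cv2.resize(a[130:260,330:480],None,fx=4.5,fy=4.5,interpolation=2))
cv2.imwrite('pics/scene_arb.png',cv2.resize(s[130:260,110:270],None,fx=4.5,fy=4.5,interpolation=2))
E
```

```text
(no output)
```

View crops.

View pics/top_tray.png

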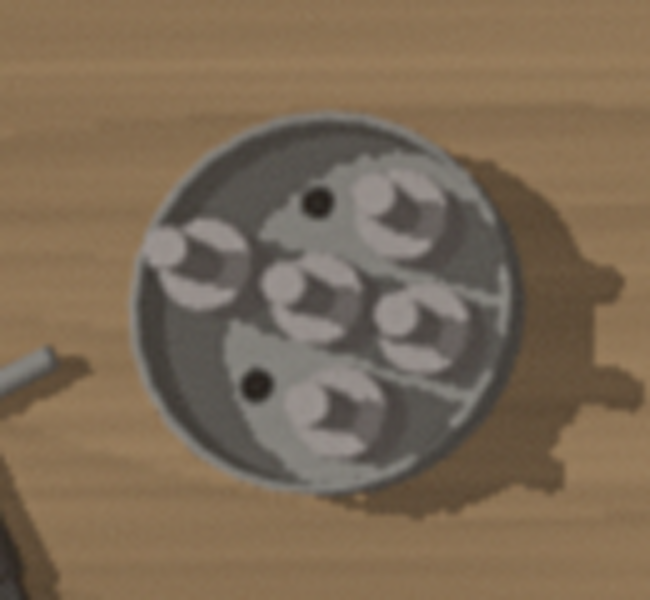

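View pics/top_arb.png

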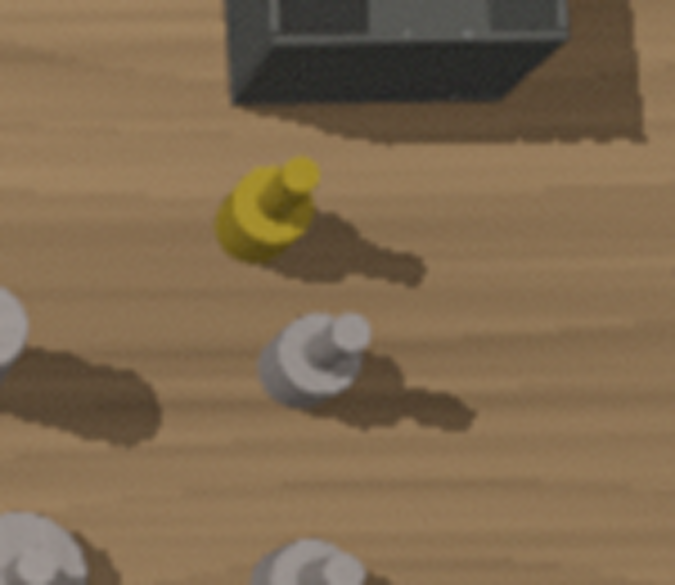

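View pics/scene_arb.png

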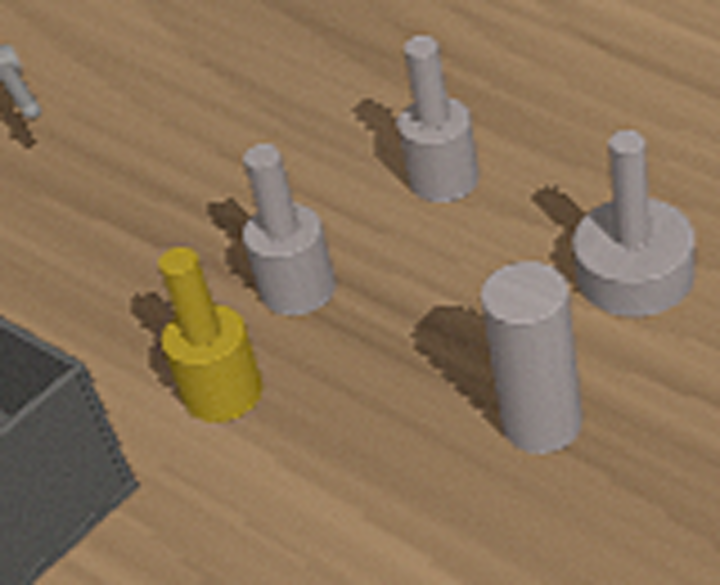

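```bash
cat > h.py <<'E'
import numpy as np, cv2
from bench import r
def ray(p,u,v,z):
    T=np.array(p['camera_from_world']);R=T[:3,:3];t=T[:3,3]
    d=R.T@np.array([(u-p['cx'])/p['fx'],(v-p['cy'])/p['fy'],1]);c=-R.T@t
    return (c+d*(z-c[2])/d[2])
def proj(p,X):
    T=np.array(p['camera_from_world']);q=T[:3,:3]@np.array(X)+T[:3,3]
    return np.array([p['cx']+p['fx']*q[0]/q[2],p['cy']+p['fy']*q[1]/q[2]])
def circ(img,p,c,rad,k,col,o=(0,0)):
    a=np.linspace(0,2*np.pi,40)
    pts=np.array([(proj(p,[c[0]+rad*np.cos(t),c[1]+rad*np.sin(t),c[2]])-o+.5)*k for t in a]).round().astype(np.int32)
    cv2.polylines(img,[pts],True,col,1,cv2.LINE_AA)
def crop(p,u0,v0,u1,v1,k):
    return cv2.resize(np.ascontiguousarray(p['frame'][v0:v1,u0:u1,::-1]),None,fx=k,fy=k,interpolation=cv2.INTER_CUBIC)
E
python3 - <<'E'
from h import *
t=r.camera('top');s=r.camera('scene')
np.set_printoptions(precision=4,suppress=True)
print('A',ray(t,407.8,203.8,.095),ray(s,168.4,164.4,.095))
print('B scene',ray(s,203.6,140,.095))
h1=ray(t,173.6,220.6,.005);h2=ray(t,161.4,257,.005);print('holes',h1,h2,np.linalg.norm(h1-h2))
# spigots in tray
sp=np.array([[376,193],[165,248],[285,285],[397,318],[305,403]])/5+[110,180]
for q in sp: print(ray(t,*q,.1))
img=crop(t,360,170,460,280,6)
cv2.imwrite('pics/b2.png',img[:600])
E
```

```text
A [ 0.5872 -0.295   0.095 ] [ 0.5899 -0.2944  0.095 ]
B scene [ 0.481  -0.2843  0.095 ]
holes [0.5739 0.2112 0.005 ] [0.4913 0.2356 0.005 ] 0.08616213744514736
[0.5616 0.161  0.1   ]
[0.5399 0.2471 0.1   ]
[0.5241 0.197  0.1   ]
[0.5101 0.1507 0.1   ]
[0.4763 0.1869 0.1   ]
```

View pics/b2.png

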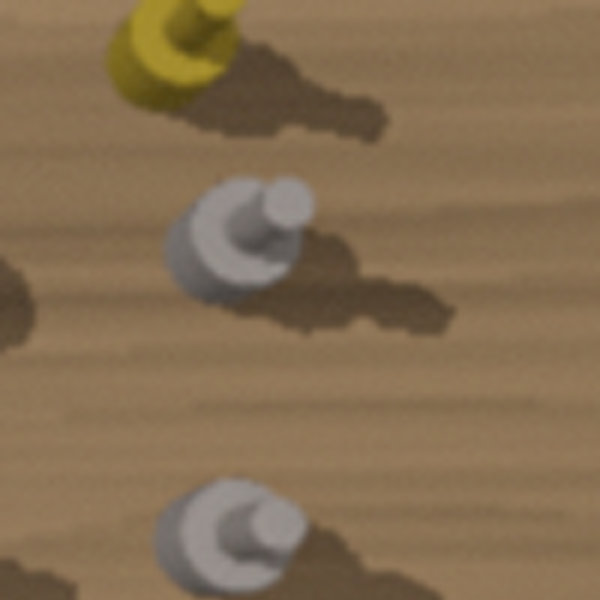

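```bash
cat >> h.py <<'E'
from scipy.spatial.transform import Rotation as Ro
def togo(x,y,z,pr=True):
    s=r.read_state();R=Ro.from_quat(s['eef_rot']).as_matrix()
    d=R.T@(np.array([x,y,z])-s['ee_pos'])*100
    yaw=np.degrees(np.arctan2(R[1,0],R[0,0]))
    print('t',round(s['time'],2),'pos',s['ee_pos'].round(4),'yaw',round(yaw,1),'tiltz',R[:,2].round(4),'w',round(s['width'],4),'F',np.round(s['ft_force'],1),'togo cm',d.round(2))
E
python3 - <<'E'
from h import *
t=r.camera('top');print(ray(t,406.3,257,.095))
togo(.587,-.295,.2)
print(r.read_state()['joint_positions'])
E
```

```text
[ 0.47889427 -0.28440652  0.095     ]
t 0.6 pos [ 0.1545 -0.6056  0.2336] yaw 14.3 tiltz [ 1.e-04 -1.e-04 -1.e+00] w 0.0871 F [ 0.7 -0.6  0.1] togo cm [ 49.58 -19.41   3.36]
[ 1.29840586  0.33216235 -0.06472551  1.46013771  0.02159238  1.34990201
 -0.08852161]
```

Could be taken for the part (top picture): slim grey arbors A (402,209) and B (399,260), yellow one (390,177, excluded), wide-flanged (335,258, excluded), plain slug (326,205, excluded), five tray arbors, and the rack's pieces in the back (excluded). The crops show that A and B are the slim-spigot ones. A goes first.

```bash
python3 -m jog '[[3,-1.2,0,0,0,0,0],[3.5,-1.4,0,0,0,0,0],[3.5,-1.4,0,0,0,0,0],[3.5,-1.4,0,0,0,0,0],[3.5,-1.4,0,0,0,0,0],[3.5,-1.4,0,0,0,0,0],[3.5,-1.4,0,0,0,0,0],[3.5,-1.4,0,0,0,0,0],[3.5,-1.4,0,0,0,0,0],[3.5,-1.4,0,0,0,0,0],[3.5,-1.4,0,0,0,0,0],[2,-0.5,0,0,0,0,0],[0,0,0,0,0,0,0]]' 20; python3 - <<'E'
from h import *
togo(.587,-.295,.2)
p=r.camera('wrist');cv2.imwrite('pics/w1.png',p['frame'][:,:,::-1])
R=np.array(p['camera_from_world']);print(-R[:3,:3].T@R[:3,3])
for q in([.587,-.295,.095],[.479,-.2844,.095]): print(proj(p,q))
E
```

```text
time: 2.22
ee_pos: [0.5041, -0.354, 0.2333]
eef_rot: [0.992, 0.126, 0.0, -0.0]
ft_force: [-1.0, 0.1, 1.4]
width: 0.0436
t 2.23 pos [ 0.5041 -0.354   0.2333] yaw 14.4 tiltz [ 0.e+00  4.e-04 -1.e+00] w 0.0436 F [-1.   0.1  1.4] togo cm [ 9.5  -3.65  3.34]
[ 0.58042094 -0.33391078  0.38646488]
[237.84950302  94.3021522 ]
[202.25925508 209.74691163]
```

View pics/w1.png

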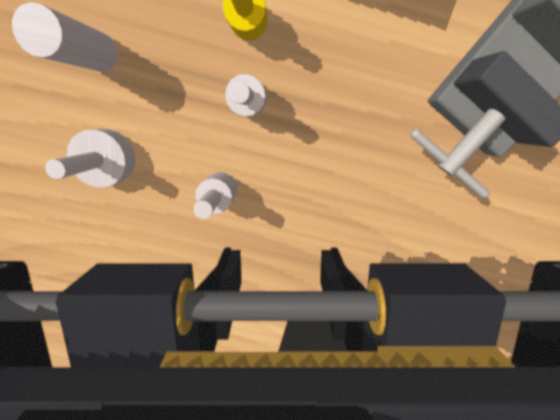

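Wrist view: spigot tops of A at (237,95) and B at (203,209), within 1 px of the prediction from the top camera. The yellow one (245,8), flanged (90,160) and slug (40,30) are clear of the path.

```bash
python3 -m jog '[[3,-1.2,0,0,0,0,0],[3.5,-1.4,0,0,0,0,0],[3,-1.05,1,0,0,0,0],[0,0,2.5,0,0,0,0],[0,0,0,0,0,0,0],[0,0,0,0,0,0,0]]' 20; python3 - <<'E'
from h import *
p=r.camera('wrist');cv2.imwrite('pics/w2.png',p['frame'][:,:,::-1])
togo(.587,-.295,.0645)
for q in([.587,-.295,.095],): print(proj(p,q))
E
```

```text
time: 3.02
ee_pos: [0.5856, -0.2975, 0.1996]
eef_rot: [0.992, 0.123, 0.0, 0.001]
ft_force: [-0.1, 0.6, -0.1]
width: 0.0436
t 3.08 pos [ 0.5859 -0.2973  0.1999] yaw 14.2 tiltz [ 0.0012 -0.0013 -1.    ] w 0.0435 F [-0.9 -0.7  0.2] togo cm [ 0.15 -0.22 13.54]
[278.08754669 211.01305566]
```

View pics/w2.png

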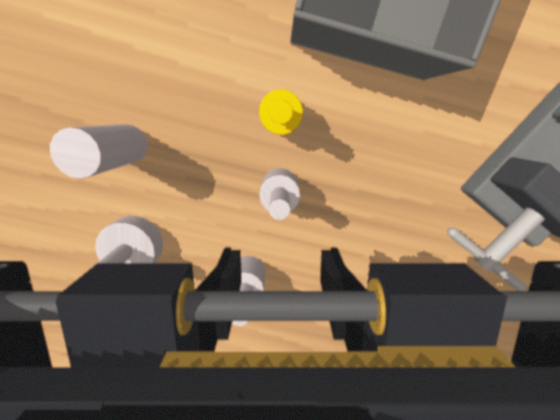

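Wrist view: A's spigot top at (279,208), predicted (278,211), so about 1 mm off. Descending.

```bash
python3 -m jog '[[0.25,-0.2,3,0,0,0,0],[0,0,3,0,0,0,0],[0,0,3,0,0,0,0],[0,0,3,0,0,0,0],[0,0,1.5,0,0,0,0],[0,0,0,0,0,0,0],[0,0,0,0,0,0,0]]' 20; python3 - <<'E'
from h import *
togo(.588,-.295,.0645)
p=r.camera('wrist');cv2.imwrite('pics/w3.png',p['frame'][:,:,::-1])
E
```

```text
time: 3.95
ee_pos: [0.5891, -0.2937, 0.0652]
eef_rot: [0.992, 0.124, 0.001, 0.001]
ft_force: [0.0, -0.7, 0.3]
width: 0.0435
t 3.95 pos [ 0.5891 -0.2937  0.0652] yaw 14.3 tiltz [ 0.0021 -0.0011 -1.    ] w 0.0435 F [ 0.  -0.7  0.3] togo cm [-0.14  0.1   0.07]
```

View pics/w3.png

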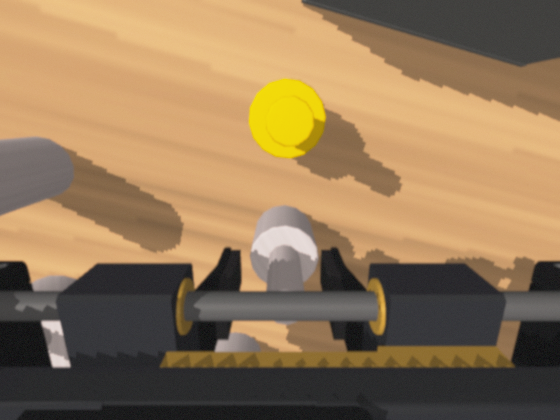

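The spigot stands between the fingers at (285,265). Closing and lifting.

```bash
python3 -m jog '[[-0.1,0,0,0,0,0,-1],[0,0,0,0,0,0,-1],[0,0,0,0,0,0,-1],[0,0,0,0,0,0,-1],[0,0,0,0,0,0,-1],[0,0,0,0,0,0,-1]]' 30; python3 -m jog '[[0,0,-1,0,0,0,-1],[0,0,-2,0,0,0,-1],[0,0,-3,0,0,0,-1],[0,0,-3,0,0,0,-1],[0,0,-3,0,0,0,-1],[0,0,-3,0,0,0,-1],[0,0,0,0,0,0,-1]]';python3 - <<'E'
from h import *
togo(.574,.2112,.215)
E
```

```text
time: 4.75
ee_pos: [0.5872, -0.2935, 0.0635]
eef_rot: [0.992, 0.125, -0.0, 0.0]
ft_force: [-0.7, -1.0, -0.2]
width: 0.0173
time: 5.62
ee_pos: [0.5887, -0.2938, 0.2178]
eef_rot: [0.992, 0.125, 0.003, 0.002]
ft_force: [0.7, 0.2, -2.7]
width: 0.0173
t 5.62 pos [ 0.5887 -0.2938  0.2178] yaw 14.3 tiltz [ 0.0056 -0.0026 -1.    ] w 0.0173 F [ 0.7  0.2 -2.7] togo cm [ 11.06 -49.3    0.14]
```

```bash
python3 -m jog '[[0.4,-1.5,0,0,0,0,-1],[0.7,-3,0,0,0,0,-1],[0.7,-3,0,0,0,0,-1],[0.7,-3,0,0,0,0,-1],[0.7,-3,0,0,0,0,-1],[0.7,-3,0,0,0,0,-1],[0.7,-3,0,0,0,0,-1],[0.7,-3,0,0,0,0,-1],[0.7,-3,0,0,0,0,-1],[0.7,-3,0,0,0,0,-1],[0.7,-3,0,0,0,0,-1],[0.7,-3,0,0,0,0,-1],[0.7,-3,0,0,0,0,-1],[0.7,-3,0,0,0,0,-1],[0.7,-3,0,0,0,0,-1],[0.7,-3,0,0,0,0,-1],[0.4,-2,0,0,0,0,-1],[0,-0.8,0,0,0,0,-1],[0,0,0,0,0,0,-1],[0,0,0,0,0,0,-1]]';python3 - <<'E'
from h import *
togo(.574,.2112,.215)
for n in('wrist','top','scene'):
    p=r.camera(n);cv2.imwrite(f'pics/{n}4.png',p['frame'][:,:,::-1])
    print(n,proj(p,[.574,.2112,.005]))
E
```

```text
time: 8.12
ee_pos: [0.5753, 0.2108, 0.2134]
eef_rot: [0.992, 0.124, -0.0, 0.0]
ft_force: [0.6, -1.3, -1.8]
width: 0.0175
t 8.12 pos [0.5753 0.2108 0.2134] yaw 14.2 tiltz [ 1.e-04 -8.e-04 -1.e+00] w 0.0175 F [ 0.6 -1.3 -1.8] togo cm [-0.11 -0.07 -0.16]
wrist [279.84275786 187.51843336]
top [173.60829328 220.57797546]
scene [377.49235527 287.14120843]
```

View pics/wrist4.png

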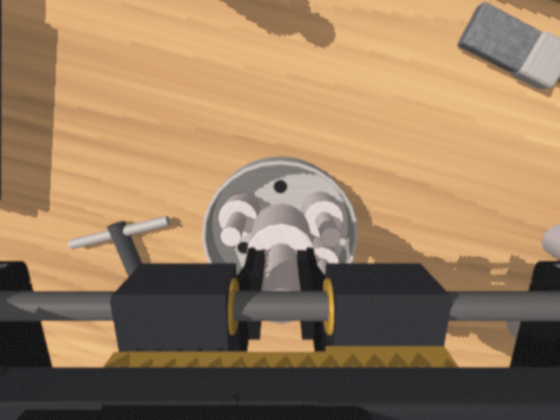

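View pics/scene4.png

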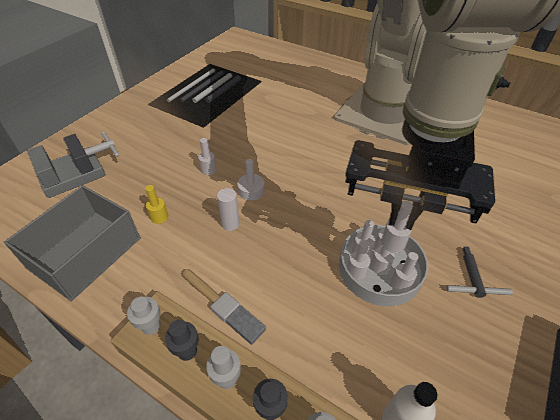

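View pics/top4.png

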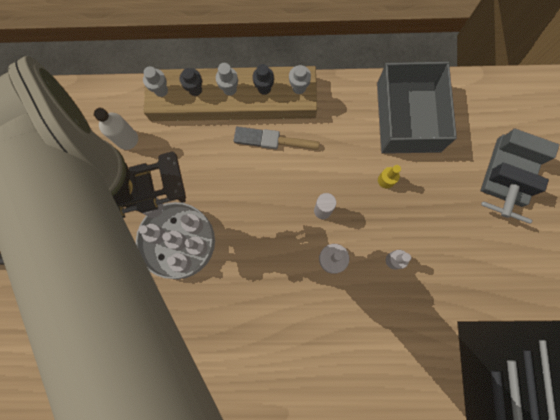

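Hole of place1 at wrist (280,187), scene (377,288), top (173.6,220.6): all three agree with the prediction within 1 px. Lowering.

```bash
python3 -m jog '[[-0.1,-0.05,1.5,0,0,0,-1],[0,0,2,0,0,0,-1],[0,0,2,0,0,0,-1],[0,0,2,0,0,0,-1],[0,0,0,0,0,0,-1],[0,0,0,0,0,0,-1]]';python3 - <<'E'
from h import *
togo(.574,.2112,.0685)
for n in('scene','top'):
    p=r.camera(n)
    if n=='scene': cv2.imwrite('pics/s5.png',crop(p,320,170,450,310,4))
    else: cv2.imwrite('pics/t5.png',crop(p,110,140,240,290,4))
E
```

```text
time: 9.02
ee_pos: [0.5741, 0.2127, 0.1389]
eef_rot: [0.992, 0.125, 0.0, -0.0]
ft_force: [-0.1, 0.9, -2.0]
width: 0.0174
t 9.03 pos [0.5741 0.2127 0.1389] yaw 14.3 tiltz [ 6.e-04  3.e-04 -1.e+00] w 0.0174 F [-0.1  0.9 -2. ] togo cm [-0.05  0.14  7.04]
```

View pics/s5.png

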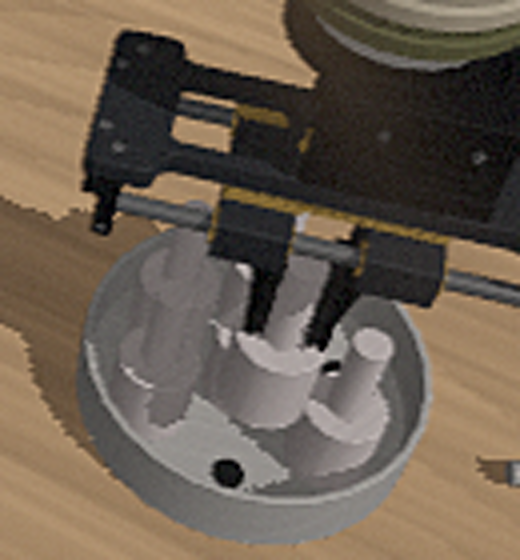

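View pics/t5.png

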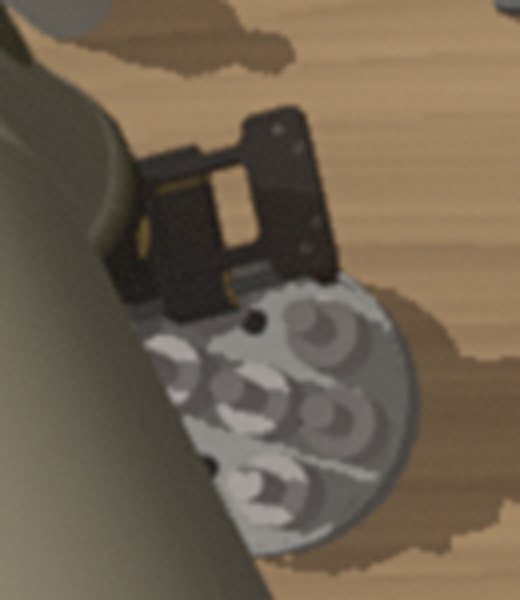

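Scene and top crops: the arbor hangs over place1 with the neighbours clear. Continuing down.

```bash
python3 -m jog '[[-0.05,0.1,1.5,0,0,0,-1],[0,0,1.5,0,0,0,-1],[0,0,1.5,0,0,0,-1],[0,0,1.2,0,0,0,-1],[0,0,0.6,0,0,0,-1],[0,0,0.3,0,0,0,-1],[0,0,0,0,0,0,-1],[0,0,0,0,0,0,-1]]';python3 - <<'E'
from h import *
togo(.574,.2112,.0685)
E
```

```text
time: 10.12
ee_pos: [0.5739, 0.2114, 0.073]
eef_rot: [0.992, 0.125, 0.0, -0.0]
ft_force: [-1.2, 0.1, -2.0]
width: 0.0171
t 10.12 pos [0.5739 0.2114 0.073 ] yaw 14.3 tiltz [ 8.e-04  2.e-04 -1.e+00] w 0.0171 F [-1.2  0.1 -2. ] togo cm [0.01 0.03 0.45]
```

```bash
python3 -m jog '[[0,0,0.15,0,0,0,-1],[0,0,0.15,0,0,0,-1],[0,0,0,0,0,0,-1],[0,0,0,0,0,0,-1]]';python3 -m jog '[[0,0,0.1,0,0,0,-1],[0,0,0.05,0,0,0,-1],[0,0,0,0,0,0,-1]]'
```

```text
time: 10.62
ee_pos: [0.5736, 0.2113, 0.0695]
eef_rot: [0.992, 0.125, -0.0, 0.0]
ft_force: [0.8, -0.0, -1.5]
width: 0.0174
time: 11.0
ee_pos: [0.5737, 0.2114, 0.0684]
eef_rot: [0.992, 0.125, 0.0, 0.0]
ft_force: [-1.5, -0.4, 4.3]
width: 0.0172
```

Contact with the floor (force went from -2 to +4 N). Releasing and rising.

```bash
python3 -m jog '[[0,0,0,0,0,0,-0.5],[0,0,0,0,0,0,-0.3],[0,0,0,0,0,0,-0.2],[0,0,0,0,0,0,-0.2],[0,0,-1,0,0,0,-0.2],[0,0,-2,0,0,0,-0.2],[0,0,-3,0,0,0,-0.2],[0,0,-3.5,0,0,0,0],[0,0,-3.5,0,0,0,0],[0,0,-2,0,0,0,0],[0,0,0,0,0,0,0]]';python3 - <<'E'
from h import *
togo(.479,-.2844,.2)
for n in('scene','wrist'):
    p=r.camera(n)
    cv2.imwrite(f'pics/{n}6.png',crop(p,320,170,450,310,4) if n=='scene' else p['frame'][:,:,::-1])
print([proj(p,[.5737,.2114,.1]),proj(p,[.5737,.2114,.05])])
E
```

```text
time: 12.38
ee_pos: [0.5742, 0.2117, 0.2199]
eef_rot: [0.992, 0.125, 0.001, -0.0]
ft_force: [-0.1, 0.1, -0.4]
width: 0.0432
t 12.38 pos [0.5742 0.2117 0.2199] yaw 14.3 tiltz [ 2.9e-03  8.0e-04 -1.0e+00] w 0.0432 F [-0.1  0.1 -0.4] togo cm [-21.49  45.72   1.92]
[array([280.68815624, 208.7076306 ]), array([280.61961522, 195.03605528])]
```

View pics/scene6.png

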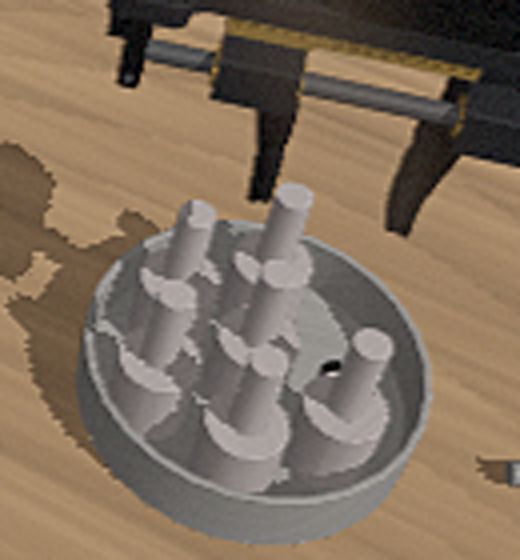

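View pics/wrist6.png

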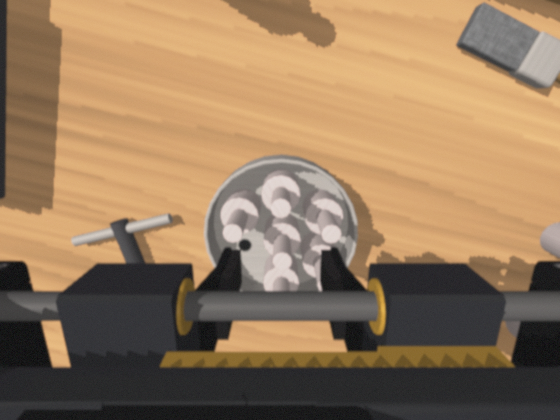

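Scene crop: the arbor stands upright at place1 (265,400 in crop); only place2's hole (330,367) is still visible. Going to B.

```bash
python3 -m jog '[[-0.7,1.5,0,0,0,0,0],[-1.4,3,0,0,0,0,0],[-1.4,3,0,0,0,0,0],[-1.4,3,0,0,0,0,0],[-1.4,3,0,0,0,0,0],[-1.4,3,0,0,0,0,0],[-1.4,3,0,0,0,0,0],[-1.4,3,0,0,0,0,0],[-1.4,3,0,0,0,0,0],[-1.4,3,0,0,0,0,0],[-1.4,3,0,0,0,0,0],[-1.4,3,0,0,0,0,0],[-1.4,3,0,0,0,0,0],[-1.4,3,0,0,0,0,0],[-1.4,3,0,0,0,0,0],[-1,2,0,0,0,0,0],[0,0,0,0,0,0,0],[0,0,0,0,0,0,0]]';python3 - <<'E'
from h import *
togo(.479,-.2844,.2)
E
```

```text
time: 14.72
ee_pos: [0.4794, -0.2815, 0.2176]
eef_rot: [0.992, 0.125, -0.0, -0.0]
ft_force: [0.5, -0.7, -0.9]
width: 0.0437
t 14.72 pos [ 0.4794 -0.2815  0.2176] yaw 14.3 tiltz [-5.e-04  8.e-04 -1.e+00] w 0.0437 F [ 0.5 -0.7 -0.9] togo cm [-0.11  0.27  1.76]
```

```bash
python3 -m jog '[[-0.1,0.25,1,0,0,0,0],[0,0,1,0,0,0,0],[0,0,0,0,0,0,0]]';python3 - <<'E'
from h import *
togo(.479,-.2844,.0645)
p=r.camera('wrist');cv2.imwrite('pics/w7.png',p['frame'][:,:,::-1])
print(proj(p,[.479,-.2844,.095]))
E
```

```text
time: 15.1
ee_pos: [0.4788, -0.2843, 0.1967]
eef_rot: [0.992, 0.125, -0.001, -0.001]
ft_force: [-0.1, -0.8, 1.0]
width: 0.0434
t 15.1 pos [ 0.4788 -0.2843  0.1967] yaw 14.3 tiltz [-0.0019  0.0011 -1.    ] w 0.0434 F [-0.1 -0.8  1. ] togo cm [ 0.04  0.04 13.22]
[281.22628754 213.97622932]
```

View pics/w7.png

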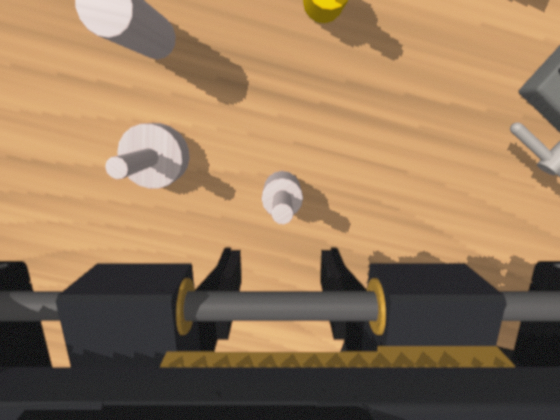

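Wrist view: B's spigot top at (282,213), matching (281,214). Descending and gripping.

```bash
python3 -m jog '[[0,0,2,0,0,0,0],[0,0,3,0,0,0,0],[0,0,3,0,0,0,0],[0,0,3,0,0,0,0],[0,0,1.7,0,0,0,0],[0,0,0.6,0,0,0,0],[0,0,0,0,0,0,0],[0,0,0,0,0,0,0],[0,0,0,0,0,0,-1],[0,0,0,0,0,0,-1],[0,0,0,0,0,0,-1],[0,0,0,0,0,0,-1],[0,0,0,0,0,0,-1],[0,0,0,0,0,0,-1]]' 30; python3 -m jog '[[0,0,-1,0,0,0,-1],[0,0,-2,0,0,0,-1],[0,0,-3,0,0,0,-1],[0,0,-3,0,0,0,-1],[0,0,-3,0,0,0,-1],[0,0,-3,0,0,0,-1],[0,0,0,0,0,0,-1]]'; python3 -m jog '[[0,0,0,0,0,-0.1,-1],[0,0,0,0,0,-0.15,-1],[0,0,0,0,0,-0.15,-1],[0,0,0,0,0,-0.15,-1],[0,0,0,0,0,-0.15,-1],[0,0,0,0,0,-0.1,-1],[0,0,0,0,0,0,-1]]'
python3 - <<'E'
from h import *
togo(.4913,.2356,.215); print(r.read_state()['joint_positions'])
E
```

```text
time: 16.9
ee_pos: [0.4794, -0.285, 0.0651]
eef_rot: [0.992, 0.125, 0.0, 0.0]
ft_force: [-0.6, -1.0, 0.7]
width: 0.0171
time: 17.77
ee_pos: [0.4804, -0.2853, 0.2176]
eef_rot: [0.992, 0.125, 0.002, 0.001]
ft_force: [-0.8, -0.6, -3.4]
width: 0.0172
time: 18.65
ee_pos: [0.4787, -0.2846, 0.2138]
eef_rot: [0.866, 0.501, -0.0, -0.001]
ft_force: [-0.6, 0.2, -1.9]
width: 0.0173
t 18.65 pos [ 0.4787 -0.2846  0.2138] yaw 60.1 tiltz [-0.0016  0.001  -1.    ] w 0.0173 F [-0.6  0.2 -1.9] togo cm [ 45.73 -24.84  -0.07]
[ 0.76475161  0.21854389 -0.35638345  1.6554877   0.07868744  1.28360499
 -0.12805629]
```

```bash
python3 -m jog '[[1.3,-0.7,0,0,0,0,-1],[2.6,-1.4,0,0,0,0,-1],[2.6,-1.4,0,0,0,0,-1],[2.6,-1.4,0,0,0,0,-1],[2.6,-1.4,0,0,0,0,-1],[2.6,-1.4,0,0,0,0,-1],[2.6,-1.4,0,0,0,0,-1],[2.6,-1.4,0,0,0,0,-1],[2.6,-1.4,0,0,0,0,-1],[2.6,-1.4,0,0,0,0,-1],[2.6,-1.4,0,0,0,0,-1],[2.6,-1.4,0,0,0,0,-1],[2.6,-1.4,0,0,0,0,-1],[2.6,-1.4,0,0,0,0,-1],[2.6,-1.4,0,0,0,0,-1],[2.6,-1.4,0,0,0,0,-1],[2.6,-1.4,0,0,0,0,-1],[1.3,-0.7,0,0,0,0,-1],[0,0,0,0,0,0,-1]]'; python3 -m jog '[[0,0,0,0,0,-0.1,-1],[0,0,0,0,0,-0.15,-1],[0,0,0,0,0,-0.15,-1],[0,0,0,0,0,-0.15,-1],[0,0,0,0,0,-0.15,-1],[0,0,0,0,0,-0.15,-1],[0,0,0,0,0,-0.15,-1],[0,0,0,0,0,-0.15,-1],[0,0,0,0,0,-0.13,-1],[0,0,0,0,0,0,-1]]'
python3 - <<'E'
from h import *
togo(.4913,.2356,.215); print(r.read_state()['joint_positions'])
E
```

```text
time: 21.02
ee_pos: [0.4923, 0.2179, 0.2148]
eef_rot: [0.865, 0.502, -0.0, -0.0]
ft_force: [0.2, -0.2, -2.8]
width: 0.0172
time: 22.28
ee_pos: [0.4931, 0.2155, 0.2148]
eef_rot: [0.396, 0.918, -0.0, 0.0]
ft_force: [-0.9, -0.6, -2.6]
width: 0.0173
t 22.27 pos [0.4931 0.2155 0.2148] yaw 133.3 tiltz [-1.e-04 -1.e-03 -1.e+00] w 0.0173 F [-0.9 -0.6 -2.6] togo cm [ 1.59  1.25 -0.02]
[ 0.3025803   0.27065138 -0.92526825  1.679836    0.22404141  1.30354943
  0.09105884]
```

```bash
python3 -m jog '[[0.8,0.6,0,0,0,0,-1],[0.8,0.65,0,0,0,0,-1],[0,0,0,0,0,0,-1],[0,0,0,0,0,0,-1]]'
python3 - <<'E'
from h import *
togo(.4913,.2356,.0701)
for n in('wrist','scene'):
    p=r.camera(n);print(proj(p,[.4913,.2356,.005]))
    cv2.imwrite(f'pics/{n}8.png',crop(p,320,150,450,310,3.7) if n=='scene' else p['frame'][:,:,::-1])
E
```

```text
time: 22.78
ee_pos: [0.4909, 0.2372, 0.2149]
eef_rot: [0.395, 0.919, -0.0, -0.0]
ft_force: [0.6, 0.3, -2.8]
width: 0.0171
t 22.77 pos [0.4909 0.2372 0.2149] yaw 133.5 tiltz [-1.e-04 -2.e-04 -1.e+00] w 0.0171 F [ 0.6  0.3 -2.8] togo cm [-0.15 -0.08 14.48]
[280.01752007 188.54271171]
[404.26615874 262.57178681]
```

View pics/wrist8.png

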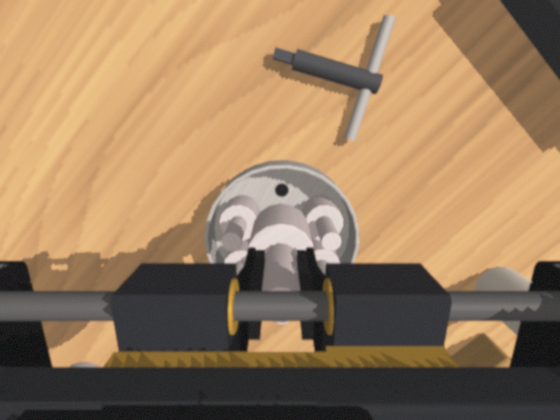

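View pics/scene8.png

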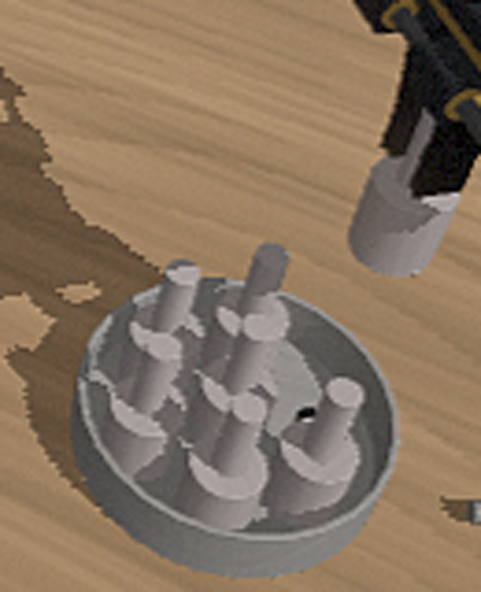

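```bash
python3 - <<'E'
from h import *
p=r.camera('wrist');print(ray(p,281.5,190,.005))
p=r.camera('scene');print(ray(p,402.7,261.6,.005))
togo(.491,.2345,.0701)
E
```

```text
[0.49386827 0.23515609 0.005     ]
[0.49072151 0.2320575  0.005     ]
t 22.98 pos [0.4911 0.2369 0.215 ] yaw 133.5 tiltz [ 0.e+00 -2.e-04 -1.e+00] w 0.0172 F [-0.3 -0.1 -2.7] togo cm [-0.16 -0.16 14.49]
```

Hole seen at wrist (281.5,190) and scene (403,262). The mean of the cameras is (0.492, 0.2345), so I correct by 2 mm and lower.

```bash
python3 -m jog '[[-0.2,-0.1,1.5,0,0,0,-1],[0,0,2,0,0,0,-1],[0,0,2,0,0,0,-1],[0,0,1.5,0,0,0,-1],[0,0,0,0,0,0,-1],[0,0,0,0,0,0,-1]]';python3 - <<'E'
from h import *
togo(.492,.2345,.0701)
p=r.camera('scene'); cv2.imwrite('pics/s9.png',crop(p,320,150,450,310,3.7))
E
```

```text
time: 23.72
ee_pos: [0.4918, 0.2354, 0.1455]
eef_rot: [0.395, 0.919, 0.0, 0.0]
ft_force: [-0.8, 0.3, -2.8]
width: 0.0169
t 23.73 pos [0.4918 0.2354 0.1455] yaw 133.5 tiltz [ 6.e-04  4.e-04 -1.e+00] w 0.0169 F [-0.8  0.3 -2.8] togo cm [-0.07 -0.05  7.54]
```

View pics/s9.png

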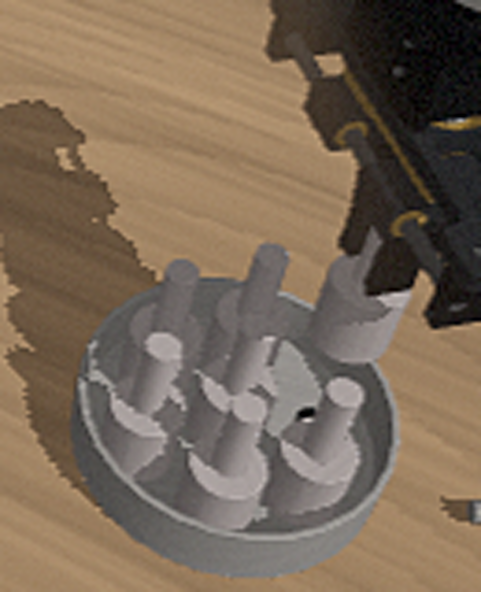

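Arbor hangs over place2, clear of the neighbours. Lowering on.

```bash
python3 -m jog '[[-0.05,-0.05,1.5,0,0,0,-1],[0,0,1.5,0,0,0,-1],[0,0,1.5,0,0,0,-1],[0,0,1.5,0,0,0,-1],[0,0,0.8,0,0,0,-1],[0,0,0.3,0,0,0,-1],[0,0,0,0,0,0,-1],[0,0,0,0,0,0,-1]]';python3 -m jog '[[0,0,0.15,0,0,0,-1],[0,0,0.1,0,0,0,-1],[0,0,0,0,0,0,-1],[0,0,0,0,0,0,-1]]'
```

```text
time: 24.78
ee_pos: [0.4919, 0.2344, 0.0745]
eef_rot: [0.395, 0.919, 0.0, 0.0]
ft_force: [-0.6, -0.1, -1.9]
width: 0.0171
time: 25.28
ee_pos: [0.4916, 0.2343, 0.0715]
eef_rot: [0.395, 0.919, -0.0, 0.0]
ft_force: [-0.2, 0.5, -2.8]
width: 0.0173
```

```bash
python3 -m jog '[[0,0,0.1,0,0,0,-1],[0,0,0.05,0,0,0,-1],[0,0,0,0,0,0,-1],[0,0,0,0,0,0,-1]]'; python3 -m jog '[[0,0,0.05,0,0,0,-1],[0,0,0,0,0,0,-1],[0,0,0,0,0,0,-1]]'
```

```text
time: 25.78
ee_pos: [0.4916, 0.2343, 0.0702]
eef_rot: [0.395, 0.919, -0.0, 0.0]
ft_force: [-0.8, -0.5, 1.2]
width: 0.0172
time: 26.15
ee_pos: [0.4917, 0.2344, 0.0701]
eef_rot: [0.395, 0.919, -0.0, 0.0]
ft_force: [-2.4, -2.3, 6.0]
width: 0.0174
```

Floor contact (6 N). Releasing and withdrawing, then moving aside to look.

```bash
python3 -m jog '[[0,0,0,0,0,0,-0.5],[0,0,0,0,0,0,-0.3],[0,0,0,0,0,0,-0.2],[0,0,0,0,0,0,-0.2],[0,0,-1,0,0,0,-0.2],[0,0,-2,0,0,0,-0.2],[0,0,-3,0,0,0,-0.2],[0,0,-3.5,0,0,0,-0.2],[0,0,-3.5,0,0,0,-0.2],[0,0,-2,0,0,0,-0.2],[0,2,0,0,0,0,-0.2],[-2,-3,0,0,0,0,-0.2],[-3,-3,0,0,0,0,-0.2],[-3,-3,0,0,0,0,-0.2],[-3,-3,0,0,0,0,-0.2],[-3,-3,0,0,0,0,-0.2],[-3,-3,0,0,0,0,-0.2],[-3,-3,0,0,0,0,-0.2],[-3,-3,0,0,0,0,-0.2],[0,0,0,0,0,0,-0.2]]'
python3 - <<'E'
from h import *
togo(.5,0,.2)
for n in('top','scene'):
    p=r.camera(n)
    cv2.imwrite(f'pics/{n}10.png',crop(p,320,150,450,310,3.7) if n=='scene' else crop(p,110,180,240,300,5))
    cv2.imwrite(f'pics/{n}10f.png',p['frame'][:,:,::-1])
    for q in((.5737,.2114),(.4917,.2344)):
        print(n,proj(p,[*q,.1]))
E
```

```text
time: 28.65
ee_pos: [0.4897, -0.0875, 0.2195]
eef_rot: [0.397, 0.918, -0.0, -0.0]
ft_force: [-0.5, 0.3, -0.6]
width: 0.035
t 28.65 pos [ 0.4897 -0.0875  0.2195] yaw 133.2 tiltz [-6.e-04 -7.e-04 -1.e+00] w 0.035 F [-0.5  0.3 -0.6] togo cm [5.68 6.74 1.95]
top [161.08685469 213.13644274]
top [147.96630262 253.16295512]
scene [387.8677719  259.11877146]
scene [415.82114154 233.61340996]
```

View pics/top10.png

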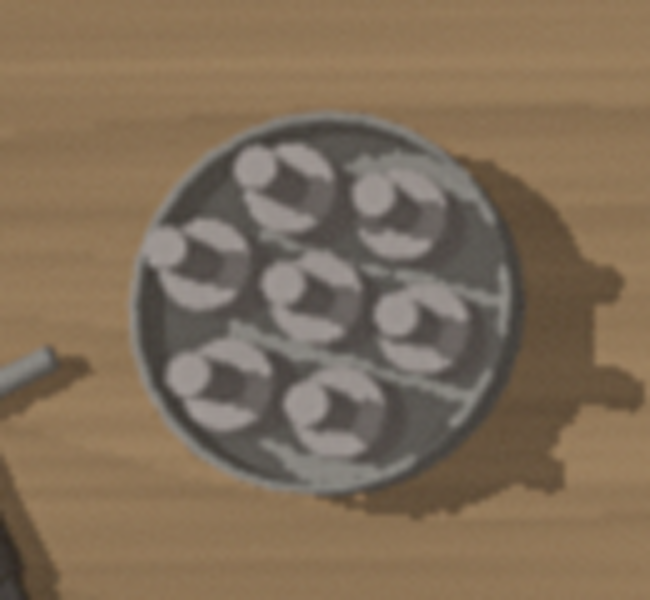

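View pics/scene10.png

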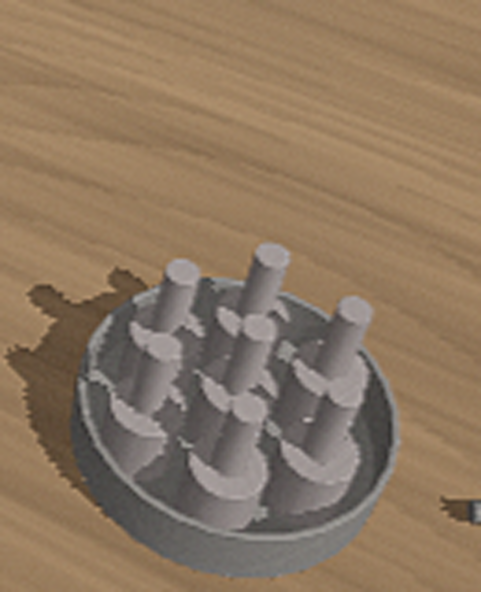

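View pics/scene10f.png

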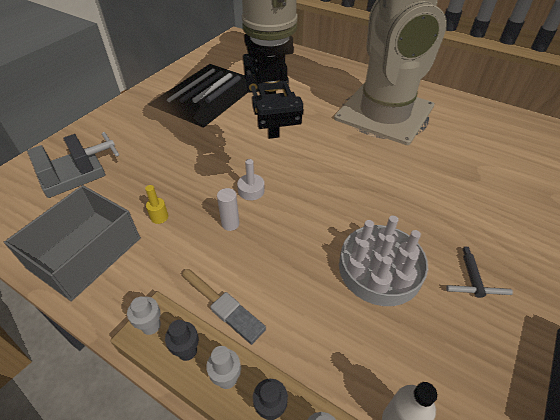

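The top crop shows all seven places filled and evenly spaced, with the new spigot tops at (256,167) and (188,374), upright like the others. In the full scene view the yellow, flanged and slug parts have not moved, and the arm is clear.

```bash
python3 -c "
from bench import r
print(r.close_job())"
```

```text
the job is handed in; nothing more can be done
None
```

I picked up both slim-spigot grey arbors from the bench and stood one in each empty place of the tray. The job was handed in at about 28.7 s of the 64 s allowed, with the gripper open and the arm clear of everything.

- **Placing:** each arbor went onto the tray floor with light contact, about 4 N for place1 and 6 N for place2, before I let go.
- **Last pictures:** all seven places are filled and evenly spaced, and both new arbors are upright, spigot up. The five arbors already in the tray did not visibly shift. The yellow, flanged and plain pieces still stand where they were.
- **Disagreement:** the top, wrist and scene cameras placed place2's hole up to 3 to 4 mm apart, so I used their mean. That is well inside the 10 mm gap to the neighbours. For place1 all three cameras agreed within a pixel.
- **Checks:** none failed, and the job's own verdict is not reported.

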